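# Stow the bench power supply behind the spring gate

## Task

Walk the heavy bench power supply forward along the aluminium deck, without lifting or tipping it, until it sits squarely and fully home against the blue end stop. Then swing the red spring gate shut behind it, hold it against its spring and slide the black-knobbed bolt fully into the yellow keeper, so that the gate stays latched when you let go. Leave the things standing around undisturbed.

Things in the scene. Friction and masses are not known exactly. Their poses are not given: they have to be found in the camera images.
- dock: Stowing dock fixed to the bench: aluminium deck 270 x 336 mm, top at z 6 mm. Origin on the bench at the middle of the gate line; x into the bay (away from the robot), y left, z up. All dock-frame mm below are in this frame. Deck x -135 to 135, y -168 to 168.
- bay (a point): Foot of the blue end stop (dock frame 124, 0, 6 mm): its near face is at x 124, top at z 51. Two blue bay rails lead to it: inner faces at y +-71.5 from x 57 to 132, tops at z 34, with lead-ins flaring outward from x 57 back to x 29 (inner faces there about y +-82).
- beam (a point): Middle of the lower robot-side edge of the white overhead beam (dock frame 6, 0, 215 mm). The beam spans x 6 to 46, y -165 to 165, z 215 to 239, on two 20 mm square posts at x 34, y +-155. Under it a gripper must lean its body back toward the robot, about 30 degrees, fingertips leading into the bay, at the gate line and when pushing the supply home.
- psu: Bench power supply, a loose grey box 100 (x) x 125 (y) x 70 (z) mm, about 1.3 kg, some 8 N to slide; too wide to grasp. Origin at the centre of its underside, x toward its display, away from the robot. Rear face (x -50) toward the robot, a blue strip at each rear corner (y +-52). Starts out of square: push the rear corners in turn. Home: origin at dock-frame x 74 mm, |y| under 9, rear face at x 24.
- gate (a joint): Angle (rad) of the red spring gate, hinged upright at point hinge. 0: open stop, pointing 150 degrees counter-clockwise from above from the dock's x axis (to the robot and left). Grows counter-clockwise as it closes; 2.094: across the bay (dock -y); 2.155: closing stop. Spring pulls it open: 0.18 N m at 0, 0.8 when shut (6 N at the knob). Bar 165 mm long, z 52 to 72. Latched, it rests at 2.08.
- bolt (a joint): Travel (m) of the steel bolt along the top of the gate bar, away from the hinge: 0 retracted, 0.036 fully thrown. Starts between 0 and 0.008; sliding friction about 1.5 N, stays where left. Rod 10 mm thick, centre at z 79 mm, tip 176 mm plus travel from the hinge axis. Swinging shut, it clears the keeper lip only while travel is below about 0.012.
- knob (a point): Centre of the black ball knob (28 mm diameter, turning freely about the upright 8 mm stem that stands on the bolt) by which gate and bolt are moved: 120 mm plus the bolt travel from the hinge axis, at z 112 mm.
- hinge (a point): Point on the gate's vertical hinge axis at knob height (dock frame 0, 100, 112 mm). The steel hinge post has radius 9 mm, its top at z 90, with a copper torsion spring round it.
- keeper (a point): Middle of the yellow keeper slot at bolt height (dock frame 0, -104, 79 mm). It runs along dock y from -90 to -118, open at both ends and on top, lips up to z 92; its robot-side lip (x -16 to -8) holds the bolt; back wall from x 21. The bolt enters along -y while the gate is held between about 2.085 and its closing stop.
- mortar: Bystander: white ceramic bowl, 76 mm wide, 50 mm high, right of the dock; origin under its centre.
- reagent: Bystander: amber jar with black cap, 54 mm wide, 110 mm high, left of the bay; origin under its centre.
- weight: Bystander: brass weight, 28 mm wide, 35 mm high, on the right far part of the deck; origin under its centre.
- wood_block: Bystander: wooden block 80 x 45 x 30 mm, right of the dock; origin under its centre.
- beaker: Bystander: blue ceramic cup, 60 mm wide, 80 mm high, far left; origin under its centre.
- parts_bin: Bystander: open green bin 160 x 110 x 70 mm, far right; origin under its centre.
- driver: Bystander: screwdriver lying on the bench at the right; origin under its middle.

How it is judged:
By the outcome, as a careful person would: the job done as asked, in the order asked, and still so for the second after the job is handed in, with the robot touching nothing.
It also fails if it takes over 72 s, if anything falls off the work surface, if the arm or the gripper's body presses on something with over 40 N, if the wrist force passes 120 N, or if a joint passes its speed limit or range.

## Robot

A 6-joint arm with a two-finger parallel gripper is mounted at the origin on the work surface. World frame = base frame: x ahead of the robot, y to its left, z up, the work surface at z = 0. Lengths are in m, angles in rad, forces in N, time in s.
With the tool pointing down it reaches from about 0.3 to 0.875 m from the base axis. Payload 6.4 kg.
Tool frame: the origin (TCP) lies between the finger pads; the fingertips stand 19 mm ahead of it and the grasp point (between the pads) is the TCP (ctrl.tips_ahead is the z of the fingertips in the tool frame, in m); z points along the fingers, y is the line along which they close (so a half turn about z gives the same grasp; the last joint's range is limited). The gripper opens to 85 mm and grips with 20 to 120 N. Pads are 22 mm wide; open, the fingers measure 114 mm over their backs; the gripper's body (76 mm by 85 mm) begins 54 mm behind the grasp point. The pads swing forward as they close: fully open they stand 13 mm farther back than shut.
Start: joints at [-1.347, 0.181, 1.607, -0, 1.354, -0.206], TCP at [0.24, -0.523, 0.25] pointing down, gripper open.
Joint ranges: [-2.99, 2.99], [-0.89, 2.07], [0.3, 2.58], [-1.14, 4.28], [0, 2.63], [-3.12, 3.12]. Speed limits (rad/s): [2.57, 2.57, 3.01, 3.14, 3.14, 3.14].

## Interface

Orientations are given as a unit quaternion [w, x, y, z].
In Python, from bench import readout, vision, ctrl gives the robot as it stands.
- The arm moves only by the tool play_rows, never from a script. Its arguments are lists of equal length, an entry for each row: "xyz": the shift along the tool's x, y, z in mm, a list of three; "rot": the turn, a rotation vector about the tool's x, y, z in rad, a list of three; "grip": the opening, from 0 (shut) to 1 (fully open). In form: {"xyz": [[x, y, z], ...], "rot": [[rx, ry, rz], ...], "grip": [grip, ...]}. A call has exactly 10 rows; each row is the pose to reach, as a shift and turn from the pose commanded when the call began, along the tool's axes at that moment; what a row does not reach only later rows make up. A row lasts 1/8 s, in which the tool goes at most 62.5 mm and 10.7 degrees, less where a joint would pass 70% of its speed; a pose out of reach is approached as far as the arm can. A call with a gripper value outside its range is refused whole. The fingers move at their own pace and stop on an object; the grip force is fixed at half the most. Time passes only in rows, so rows that repeat a pose let the fingers close, or fill a call up. It gives the time, the measured TCP pose, the force, the opening and the grip force at its end, in the units of the state.
- readout.get_obs(): the state, without advancing time (a new reading comes with each control period).
- vision.camera(name): name is "scene" or "top"; returns a dict with "color" (384x512x3 uint8, red, green, blue), "depth" (384x512 float32, m along the optical axis (not along the pixel's ray), 0 where there is no reading), "camera_matrix" (3x3 intrinsics, pixels), "extrinsics" (4x4, takes a point from camera to world coordinates). Camera axes: x right, y down, z forward; pixel columns grow to the right and rows downward; lengths in m; the calibration is good to about 2 mm. A picture is of the moment at which its call begins.
- ctrl.hand_in(): hands the job in; it is judged then, once.
The state is a dict: "time_s": time; "q": joint angles; "dq": joint speeds; "joint_efforts": joint torques, N m; "eef_pos": TCP position; "eef_rot": TCP orientation; "wrist_force": force on the tool from outside, world axes, zero at the start; "torque": the same for the moment, N m; "opening": opening from 0.0 (shut) to 1.0 (fully open); "grasp_force": force on a finger pad.
Only numpy, scipy, OpenCV 4.12 (cv2) and the standard library are available. Lean on these libraries where they do the work, as an engineer would, in place of code of your own. Each camera call takes 0.05 s, during which the arm holds its last target. There are 200 camera calls.

## Working session

There is one attempt and no reset: what is moved stays moved. The work goes in short steps, Python scripts to look and compute and a tool call to move; the robot and the scene stay as the last step left them, time stands still between calls to the robot, and variables do not carry over. Pictures are saved under pics/ and viewed, at most 10 in all, crops included, and the job is handed in when it is done.

Besides the shell and the picture viewer there is one more tool, called after "Call:" as name(argument=value, ...) on one line, values as JSON. play_rows: Moves the arm, as the interface text tells. Its arguments: {"type":"object","properties":{"xyz":{"type":"array","items":{"type":"array","items":{"type":"number"}}},"rot":{"type":"array","items":{"type":"array","items":{"type":"number"}}},"grip":{"type":"array","items":{"type":"number"}}},"required":["xyz","rot","grip"]}

```bash
mkdir -p pics; ls
python3 - <<'E'
from bench import readout, vision, ctrl
import cv2, numpy as np
print(readout.get_obs(), ctrl.tips_ahead)
for n in ("scene","top"):
    c=vision.camera(n); cv2.imwrite(f"pics/{n}0.png",cv2.resize(c["color"][:,:,::-1],(768,576)))
    np.savez(f"{n}0.npz",**c); print(n,c["camera_matrix"].tolist(),c["extrinsics"].round(3).tolist())
E
```

```text
pics
{'time_s': 0.0, 'q': array([-1.34730584e+00,  1.81538479e-01,  1.60795950e+00, -2.20786122e-05,
        1.35382940e+00, -2.06260162e-01]), 'dq': array([ 1.68493466e-04,  2.07151868e-04, -1.50518190e-04,  3.82703250e-05,
       -1.68377440e-03,  6.84123589e-04]), 'joint_efforts': array([ 2.00165632e-03, -4.44864178e+01, -3.51335871e+01, -1.89636671e-04,
        9.02769214e-03,  4.94787443e-06]), 'eef_pos': array([ 0.23948648, -0.52219664,  0.24940902]), 'eef_rot': array([-8.67238698e-04,  9.77002109e-01,  2.13227874e-01, -1.82504116e-05]), 'wrist_force': array([-0.00188739,  0.55883918,  0.63946064]), 'torque': array([-0.00989367, -0.02757889,  0.00402278]), 'grasp_force': 0.0, 'opening': 0.9940986036795946} 0.019
scene [[405.64613060527984, 0.0, 245.84115177941374], [0.0, 405.64613060527984, 190.93180866341814], [0.0, 0.0, 1.0]] [[-0.003, 0.826, -0.563, 1.273], [1.0, 0.003, -0.001, -0.038], [0.001, -0.563, -0.826, 1.154], [0.0, 0.0, 0.0, 1.0]]
top [[402.06689770718975, 0.0, 260.01253007015663], [0.0, 402.06689770718975, 202.1036326838551], [0.0, 0.0, 1.0]] [[0.01, -0.985, 0.172, 0.405], [-1.0, -0.008, 0.015, -0.043], [-0.013, -0.172, -0.985, 1.254], [0.0, 0.0, 0.0, 1.0]]
```

View pics/scene0.png

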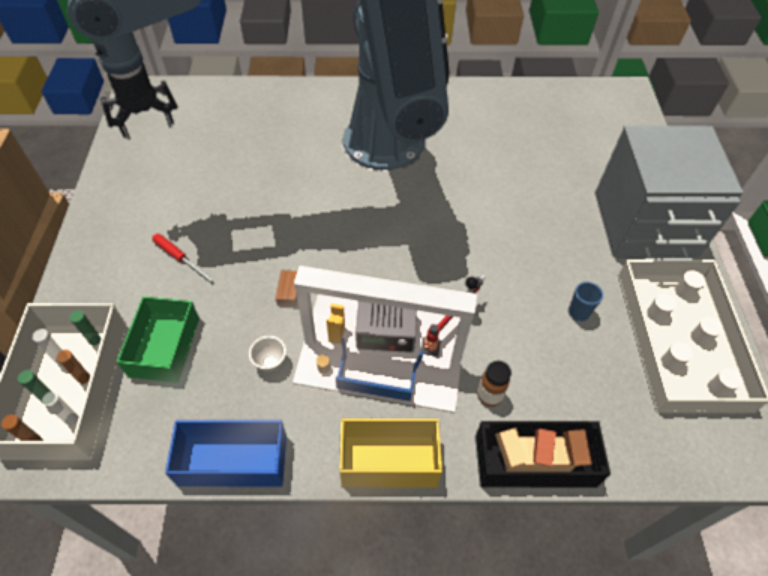

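View pics/top0.png

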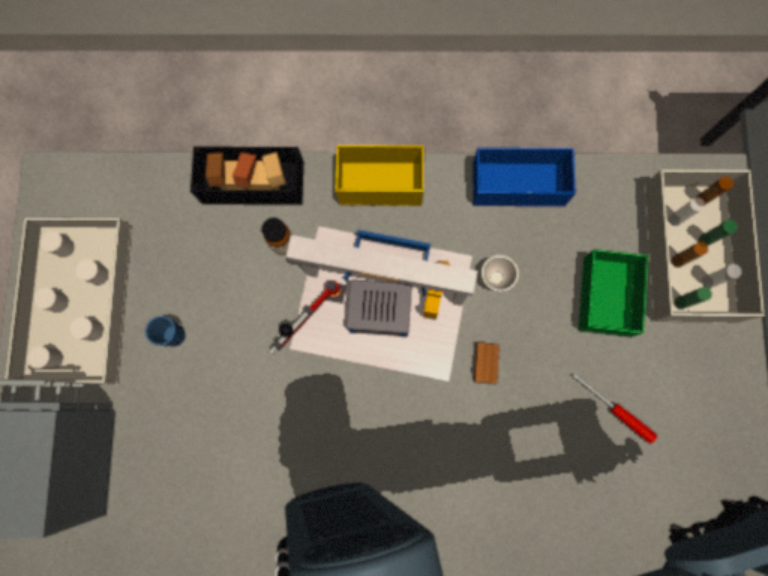

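The scene view shows the dock with the supply on the deck under the white beam. The top view shows deck corners at about (318,228), (472,254), (450,380) and (290,348), the supply top at (380,305), the knob at (286,328) and the hinge at (333,290). Next I'll localize these with depth.

```bash
cat > h.py <<'E'
import numpy as np, cv2
from scipy.spatial.transform import Rotation as R
from bench import readout, vision, ctrl
def cloud(c):
    d=c["depth"]; v,u=np.indices(d.shape); K=c["camera_matrix"]
    p=np.stack([(u-K[0,2])/K[0,0]*d,(v-K[1,2])/K[1,1]*d,d],-1)
    E=c["extrinsics"]; w=p@E[:3,:3].T+E[:3,3]; w[d==0]=np.nan
    return w
def rect(P): # xy pts
    return cv2.minAreaRect((P*1000).astype(np.float32))
E
python3 - <<'E'
from h import *
for n in ("top","scene"):
    c=dict(np.load(n+"0.npz")); w=cloud(c); rgb=c["color"].astype(int); x,y,z=w[...,0],w[...,1],w[...,2]
    box=(x>.3)&(x<.8)&(y>-.3)&(y<.3)
    m=box&(z>.228)&(z<.25)&(rgb.min(-1)>120)
    k=cv2.morphologyEx(m.astype(np.uint8),cv2.MORPH_OPEN,np.ones((2,2)))>0
    print(n,"beam",m.sum(),rect(w[k][:,:2]),np.median(z[k]))
    red=box&(rgb[...,0]>130)&(rgb[...,1]<80)&(rgb[...,2]<80)&(z>.03); print("red",red.sum(),rect(w[red][:,:2]),np.median(z[red]))
    kb=box&(rgb.max(-1)<60)&(z>.1)&(z<.14)&(y>0.05); print("black",kb.sum(),w[kb].mean(0),np.nanmax(z[kb]) if kb.any() else 0)
    P=box&(z>.07)&(z<.083)&(abs(x-.52)<.12)&(abs(y)<.12)&(rgb.max(-1)-rgb.min(-1)<25); print("psu",P.sum(),rect(w[P][:,:2]),np.median(z[P]))
    Y=box&(rgb[...,0]>150)&(rgb[...,1]>100)&(rgb[...,2]<70)&(z>.05); print("yel",Y.sum(),rect(w[Y][:,:2]) if Y.any() else 0)
    D=box&(z>.002)&(z<.012)&(rgb.min(-1)>140); print("deck",D.sum(),rect(w[D][:,:2]))
    cv2.imwrite(f"pics/m_{n}.png",cv2.resize((np.dstack([m|P,red|D,kb|Y])*255).astype(np.uint8)[100:300,150:360],(800,600)) )
E
```

```text
top beam 1917 ((648.9136962890625, -27.38134765625), (360.3193664550781, 88.69730377197266), 88.25576782226562) nan
red 53 ((561.4332275390625, -58.40284729003906), (383.66351318359375, 65.07782745361328), 68.74263000488281) 0.07155786289496802
black 254 [0.70274762 0.19768817 0.11283377] 0.12780950743692854
psu 1146 ((599.0010986328125, -2.5645294189453125), (123.08889770507812, 87.46524047851562), 86.35227966308594) 0.07568126264207886
yel 121 ((612.9801025390625, -108.9725112915039), (24.613096237182617, 45.05399703979492), 76.99345397949219)
deck 4169 ((623.410888671875, -30.930633544921875), (484.9336853027344, 281.8631896972656), 80.621826171875)
scene beam 1637 ((nan, nan), (nan, 0.0), nan) nan
red 29 ((633.3529663085938, 106.01814270019531), (12.430644989013672, 61.89586639404297), 45.87775802612305) 0.07148206451407346
black 236 [0.71593294 0.19901858 0.11102963] 0.12759625081510229
psu 612 ((606.7599487304688, 20.53697967529297), (174.7421875, 65.79229736328125), 89.6890869140625) 0.07560799284936304
yel 19 ((615.5908203125, -107.54102325439453), (23.919950485229492, 39.165916442871094), 85.06139373779297)
deck 3680 ((551.4981689453125, 0.115753173828125), (599.5562133789062, 496.67694091796875), 89.98521423339844)
```

```bash
cat >> h.py <<'E'
def big(m,k=2):
    m=cv2.morphologyEx(m.astype(np.uint8),cv2.MORPH_OPEN,np.ones((k,k)))
    n,l,s,_=cv2.connectedComponentsWithStats(m,connectivity=4)
    return l==1+np.argmax(s[1:,4])
E
python3 - <<'E'
from h import *
out=[]
for n in ("top","scene"):
    c=dict(np.load(n+"0.npz")); w=cloud(c); rgb=c["color"].astype(int); x,y,z=w[...,0],w[...,1],w[...,2]
    box=(x>.3)&(x<.85)&(y>-.3)&(y<.3)
    def show(t,m,k=2):
        m=big(m,k); print(n,t,m.sum(),[np.round(a,1) for a in rect(w[m][:,:2])],w[m].mean(0).round(4),"boxpts",cv2.boxPoints(rect(w[m][:,:2])).round(0).tolist()); return m
    b=show("beam",box&(z>.233)&(z<.246))
    show("deck",box&(z>.003)&(z<.012)&(rgb.min(-1)>150))
    show("psu",box&(z>.07)&(z<.083)&(rgb.max(-1)-rgb.min(-1)<40)&(abs(y)<.1)&(x<.72))
    show("red",box&(rgb[...,0]>110)&(rgb[...,0]>2*rgb[...,1])&(z>.06)&(z<.08)&(y>.02),1)
    show("knob",box&(rgb.max(-1)<70)&(z>.1)&(z<.14)&(y>0.05)&(x<.66),1)
    show("yel",box&(rgb[...,0]>130)&(rgb[...,1]>90)&(rgb[...,2]<90)&(z>.084)&(z<.098),1)
    show("stop",box&(rgb[...,2]>rgb[...,0]+40)&(z>.045)&(z<.056)&(abs(y)<.15),1)
    cr=c["color"][100:260,160:340] if n=="top" else c["color"][160:280,180:340]
    cv2.imwrite(f"pics/crop_{n}.png",cv2.resize(cr[:,:,::-1],(640,568 if n=="top" else 480),interpolation=cv2.INTER_CUBIC))
E
```

```text
top beam 1968 [array([nan, nan]), array([0., 0.]), np.float64(0.0)] [nan nan nan] boxpts [[nan, nan], [nan, nan], [nan, nan], [nan, nan]]
top deck 2644 [array([nan, nan]), array([0., 0.]), np.float64(0.0)] [nan nan nan] boxpts [[nan, nan], [nan, nan], [nan, nan], [nan, nan]]
top psu 1359 [array([578.5, -26.3]), array([ 82.3, 159. ]), np.float64(32.4)] [nan nan nan] boxpts [[501.0, 19.0], [586.0, -115.0], [656.0, -71.0], [571.0, 63.0]]
top red 64 [array([625.9, 107.8]), array([15.3, 69.9]), np.float64(41.0)] [0.6217 0.1096 0.0723] boxpts [[597.0, 129.0], [643.0, 76.0], [655.0, 86.0], [609.0, 139.0]]
top knob 66 [array([549.6, 172.9]), array([24. , 24.7]), np.float64(17.7)] [0.5496 0.1716 0.1221] boxpts [[534.0, 181.0], [542.0, 157.0], [565.0, 165.0], [557.0, 188.0]]
top yel 109 [array([843.3,  -1.5]), array([177.,  11.]), np.float64(89.7)] [0.8419 0.007  0.0894] boxpts [[837.0, -90.0], [848.0, -90.0], [849.0, 87.0], [838.0, 87.0]]
top stop 145 [array([751.7, -29.6]), array([151.1,   9.1]), np.float64(79.4)] [ 0.7512 -0.0296  0.05  ] boxpts [[733.0, -103.0], [742.0, -105.0], [770.0, 44
[... 495 characters left out ...]
0, 68.0]]
scene red 30 [array([622.5, 113.1]), array([ 7.5, 43.7]), np.float64(53.4)] [0.6223 0.114  0.0702] boxpts [[603.0, 123.0], [638.0, 97.0], [642.0, 103.0], [607.0, 129.0]]
scene knob 49 [array([555.9, 172.4]), array([22. , 17.1]), np.float64(69.6)] [0.5565 0.1724 0.1193] boxpts [[544.0, 165.0], [560.0, 159.0], [568.0, 180.0], [552.0, 186.0]]
scene yel 24 [array([843.7, -57.5]), array([ 4., 61.]), np.float64(4.9)] [ 0.8441 -0.0587  0.0875] boxpts [[839.0, -27.0], [844.0, -88.0], [848.0, -88.0], [843.0, -27.0]]
scene stop 123 [array([752.4, -29.9]), array([151.2,   9.5]), np.float64(79.3)] [ 0.7537 -0.0293  0.05  ] boxpts [[734.0, -103.0], [743.0, -105.0], [771.0, 44.0], [762.0, 45.0]]
```

View pics/crop_top.png

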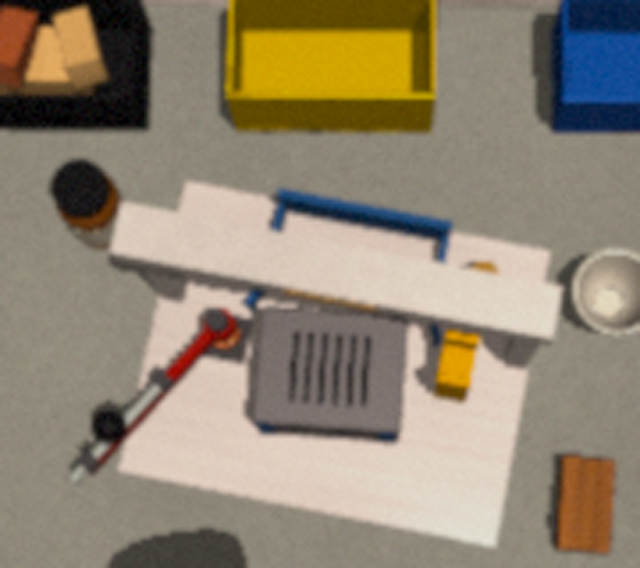

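The crop shows the supply at (330,370), turned a little against the deck, the knob at (107,422), the hinge at (218,330) and the keeper at (458,365). Next I'll refine the numbers.

```bash
cat >> h.py <<'E'
def fitrect(w,m):
    m=big(m,3)&np.isfinite(w[...,2]); P=w[m][:,:2]; return rect(P),P
E
python3 - <<'E'
from h import *
for n in ("top","scene"):
    c=dict(np.load(n+"0.npz")); w=cloud(c); rgb=c["color"].astype(int); x,y,z=w[...,0],w[...,1],w[...,2]
    box=(x>.3)&(x<.85)&(y>-.3)&(y<.3)
    r,P=fitrect(w,box&(z>.232)&(z<.246)&(x<.8)); print(n,"beam",r)
    r,P=fitrect(w,box&(z>.07)&(z<.083)&(abs(y)<.085)&(x<.68)&(rgb.max(-1)-rgb.min(-1)<35)&(rgb.max(-1)<170)); print("psu",r,cv2.boxPoints(r).round(1).tolist())
    r,P=fitrect(w,box&(z>.0035)&(z<.012)&(rgb.min(-1)>140)); print("deck",r,cv2.boxPoints(r).round(1).tolist())
    m=(rgb[...,0]>130)&(rgb[...,2]<90)&(z>.086)&(z<.098)&(x<.7)&(x>.5)&(y<-.05); print("yel",rect(w[m][:,:2]))
    bl=box&(x<.58)&(abs(y)<.12)&(rgb[...,2]>rgb[...,0]+40)&(z>.0)&(z<.08)
    if bl.any(): print("strips",w[bl].round(3).tolist()[:40])
    # sphere fit knob
    m=box&(rgb.max(-1)<75)&(z>.102)&(z<.135)&(y>.13)&(x<.6)&(x>.5); P=w[m]
    from scipy.optimize import least_squares
    s=least_squares(lambda c:np.linalg.norm(P-c,axis=1)-.014,P.mean(0)-[0,0,.01],loss="soft_l1",f_scale=.002); print("knob",s.x,m.sum())
E
```

```text
top beam ((650.8714599609375, -11.62451171875), (330.0074157714844, 42.63904571533203), 79.09737396240234)
psu ((605.756591796875, -3.0606307983398438), (122.99156188964844, 100.03834533691406), 86.16458892822266) [[551.7000122070312, -61.099998474121094], [651.5999755859375, -67.80000305175781], [659.7999877929688, 55.0], [560.0, 61.599998474121094]]
deck ((548.79150390625, 102.53042602539062), (84.15533447265625, 61.71687316894531), 59.249267578125) [[500.79998779296875, 82.0999984741211], [553.7999877929688, 50.599998474121094], [596.7999877929688, 122.9000015258789], [543.7999877929688, 154.5]]
yel ((612.9810180664062, -109.31858825683594), (24.170061111450195, 45.12184524536133), 77.985595703125)
knob [0.55059835 0.17266083 0.11224806] 67
scene beam ((651.23876953125, -12.326034545898438), (329.83013916015625, 44.22878646850586), 79.12918853759766)
psu ((619.4515380859375, -4.293975830078125), (122.13829803466797, 76.17881774902344), 83.89173126220703) [[575.0999755859375, -61.0], [650.7999877929688, -69.0999984741211], [663.7999877929688, 52.400001525878906], [588.0999755859375, 60.5]]
deck ((759.6542358398438, 98.9814224243164), (48.81382369995117, 50.39337921142578), 86.64988708496094) [[733.0999755859375, 76.0999984741211], [783.4000244140625, 73.0999984741211], [786.2000122070312, 121.9000015258789], [735.9000244140625, 124.80000305175781]]
yel ((615.1480102539062, -108.93501281738281), (23.13994026184082, 41.295440673828125), 77.92337036132812)
knob [0.54913574 0.1730868  0.11220287] 50
```

```bash
cat >> h.py <<'E'
YAW=-.187; O=np.array([.6256,-.0065,0]); D=R.from_euler("z",YAW)
def to_dock(p): return D.inv().apply(np.asarray(p)-O)*1000
def pose():
    o=readout.get_obs(); q=o["eef_rot"]; return o,R.from_quat([q[1],q[2],q[3],q[0]])
def goal(p,lean=30,yaw=0):
    """p: TCP in dock mm; lean deg; yaw deg of approach in dock frame -> shift/turn from now"""
    o,r=pose(); s,c=np.sin(np.radians(lean)),np.cos(np.radians(lean))
    T=D*R.from_euler("z",yaw,degrees=True)*R.from_matrix(np.array([[c,0,s],[0,-1,0],[s,0,-c]]))
    d=D.apply(np.array(p)/1000)+O-o["eef_pos"]
    print("goal",p,"xyz",(r.inv().apply(d)*1000).round(1).tolist(),"rot",(r.inv()*T).as_rotvec().round(3).tolist())
def now():
    o,r=pose(); print("t",round(o["time_s"],2),"dock",to_dock(o["eef_pos"]).round(1),"F dock",D.inv().apply(o["wrist_force"]).round(1),"op",round(o["opening"],2),"gf",round(o["grasp_force"],1),"zax",D.inv().apply(r.apply([0,0,1])).round(3),"yax",D.inv().apply(r.apply([0,1,0])).round(3),"q",o["q"].round(2))
E
python3 -c "
from h import *
now();goal([-130,0,150])"
```

```text
t 0.1 dock [-283.5 -578.5  249.5] F dock [-0.5 -0.1 -0.7] op 1.0 gf 0.0 zax [-0.001  0.001 -1.   ] yax [ 0.578 -0.816 -0.002] q [-1.35  0.18  1.61  0.    1.35 -0.21]
goal [-130, 0, 150] xyz [459.8, -383.0, 100.2] rot [-0.163, 0.507, 0.602]
```

Call:
play_rows(xyz=[[46,-38,0],[92,-77,5],[138,-115,10],[184,-153,20],[230,-192,30],[276,-230,40],[322,-268,55],[368,-306,70],[414,-345,85],[460,-383,100]], rot=[[-0.016,0.051,0.06],[-0.033,0.101,0.12],[-0.049,0.152,0.181],[-0.065,0.203,0.241],[-0.082,0.254,0.301],[-0.098,0.304,0.361],[-0.114,0.355,0.421],[-0.13,0.406,0.482],[-0.147,0.456,0.542],[-0.163,0.507,0.602]], grip=[1,1,1,1,1,1,1,1,1,1])

```text
time_s: 1.35
eef_pos: [0.492, 0.0049, 0.153]
eef_rot: [0.026, 0.964, -0.084, 0.251]
wrist_force: [0.3, -1.6, 0.0]
opening: 0.999
grasp_force: 0.0
```

```bash
python3 -c "
from h import *
now();goal([-110,0,41]);goal([-95,0,41])"
```

```text
t 1.35 dock [-133.4  -13.6  153. ] F dock [ 0.6 -1.5  0. ] op 1.0 gf 0.0 zax [ 0.489 -0.002 -0.872] yax [ 0.011 -1.     0.008] q [-0.25 -0.17  2.26  0.06  0.54  1.45]
goal [-110, 0, 41] xyz [-34.2, -14.2, 109.1] rot [0.002, 0.013, 0.013]
goal [-95, 0, 41] xyz [-21.1, -14.1, 116.5] rot [0.002, 0.013, 0.013]
```

Call:
play_rows(xyz=[[-3,0,12],[-7,0,27],[-11,0,43],[-16,0,60],[-20,0,76],[-24,0,92],[-28,0,109],[-28.5,0,109.4],[-28.5,0,109.4],[-28.5,0,109.4]], rot=[[0,0,0],[0,0,0],[0,0,0],[0,0,0],[0,0,0],[0,0,0],[0,0,0],[0,0,0],[0,0,0],[0,0,0]], grip=[1,1,1,1,1,1,1,1,1,1])

```text
time_s: 2.6
eef_pos: [0.5201, -0.0039, 0.0449]
eef_rot: [0.027, 0.964, -0.084, 0.251]
wrist_force: [-0.1, 0.5, 0.4]
opening: 0.999
grasp_force: 0.0
```

```bash
python3 -c "
from h import *
now()
c=vision.camera('top');cv2.imwrite('pics/t1.png',cv2.resize(c['color'][120:250,180:340,::-1],(640,520),interpolation=cv2.INTER_CUBIC))"
```

```text
t 2.6 dock [-104.1  -17.1   44.9] F dock [-0.2  0.5  0.4] op 1.0 gf 0.0 zax [ 0.488 -0.003 -0.873] yax [ 0.01  -1.     0.009] q [-0.25  0.17  2.23  0.13  0.23  1.37]
```

View pics/t1.png

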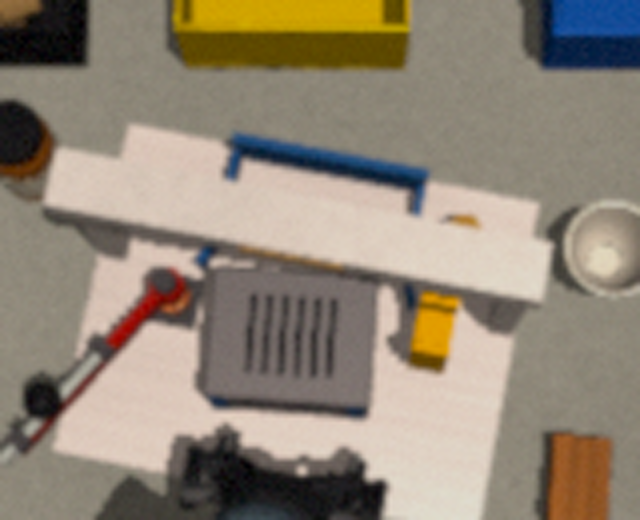

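```bash
python3 -c "
from h import *
now();goal([-97,0,41]); goal([-47,0,41])"
```

```text
t 2.65 dock [-104.1  -17.    44.9] F dock [-0.4  0.2  0.6] op 1.0 gf 0.0 zax [ 0.488 -0.003 -0.873] yax [ 0.011 -1.     0.009] q [-0.25  0.17  2.23  0.13  0.23  1.37]
goal [-97, 0, 41] xyz [4.5, -17.0, 6.8] rot [0.003, 0.014, 0.014]
goal [-47, 0, 41] xyz [48.2, -16.4, 31.2] rot [0.003, 0.014, 0.014]
```

Call:
play_rows(xyz=[[0,-8,2],[0,-17,4],[2,-17,5],[4.5,-17,6.8],[7,-17,8.2],[9.6,-17,9.7],[12.2,-17,11.2],[14.8,-17,12.6],[17.4,-17,14.1],[20,-17,15.5]], rot=[[0.003,0.014,0.014],[0.003,0.014,0.014],[0.003,0.014,0.014],[0.003,0.014,0.014],[0.003,0.014,0.014],[0.003,0.014,0.014],[0.003,0.014,0.014],[0.003,0.014,0.014],[0.003,0.014,0.014],[0.003,0.014,0.014]], grip=[1,1,1,1,1,1,1,1,1,1])

```text
time_s: 3.9
eef_pos: [0.5449, 0.0099, 0.0385]
eef_rot: [0.024, 0.963, -0.089, 0.255]
wrist_force: [-8.2, 6.3, 5.0]
opening: 1.002
grasp_force: 4.8
```

```bash
cat >> h.py <<'E'
def psu(n="top"):
    c=vision.camera(n); w=cloud(c); rgb=c["color"].astype(int); d=(w-O)@D.as_matrix()*1000
    x,y,z=d[...,0],d[...,1],d[...,2]
    m=big((z>69)&(z<83)&(abs(y)<80)&(x<130)&(x>-90)&(rgb.max(-1)-rgb.min(-1)<35)&(rgb.max(-1)<170),3)&np.isfinite(z)
    r=rect(d[m][:,:2]/1000); print("psu",n,[np.round(a,1).tolist() for a in r],cv2.boxPoints(r).round(0).tolist())
E
python3 -c "
from h import *
now();psu();psu('scene')"
```

```text
t 3.9 dock [-82.4   1.1  38.5] F dock [-9.2  4.7  5. ] op 1.0 gf 4.8 zax [ 0.494  0.001 -0.869] yax [ 0.002 -1.    -0.   ] q [-0.21  0.24  2.17  0.05  0.21  1.51]
psu top [[-17.7, -0.6], [100.9, 123.3], 5.3] [[-74.0, 56.0], [-62.0, -67.0], [38.0, -57.0], [27.0, 65.0]]
psu scene [[-6.2, 0.5], [79.7, 121.5], 5.2] [[-51.0, 57.0], [-40.0, -64.0], [39.0, -56.0], [28.0, 65.0]]
```

Call:
play_rows(xyz=[[4,0,1],[7.5,0,3],[11,0,5],[14.5,0,7],[18,0,9],[21.5,0,11],[25,0,13],[28.5,0,15],[32,0,17],[35.5,0,19]], rot=[[0,0,0],[0,0,0],[0,0,0],[0,0,0],[0,0,0],[0,0,0],[0,0,0],[0,0,0],[0,0,0],[0,0,0]], grip=[1,1,1,1,1,1,1,1,1,1])

```text
time_s: 5.25
eef_pos: [0.5838, 0.0022, 0.0391]
eef_rot: [0.023, 0.963, -0.09, 0.254]
wrist_force: [-10.0, 2.0, 3.6]
opening: 0.993
grasp_force: 5.4
```

```bash
python3 -c "
from h import *
now();psu();psu('scene');goal([-20,0,41])"
```

```text
t 5.25 dock [-42.7   0.8  39.1] F dock [-10.2   0.1   3.6] op 0.99 gf 5.4 zax [ 0.493  0.001 -0.87 ] yax [ 0.    -1.    -0.001] q [-0.2   0.3   2.08  0.04  0.25  1.52]
psu top [[1.0, -6.3], [68.0, 124.8], 0.4] [[-33.0, 56.0], [-33.0, -69.0], [35.0, -68.0], [35.0, 56.0]]
psu scene [[19.0, -6.0], [124.1, 102.7], 89.9] [[-32.0, -68.0], [70.0, -68.0], [70.0, 56.0], [-32.0, 56.0]]
goal [-20, 0, 41] xyz [20.0, 0.7, 9.4] rot [-0.001, 0.007, 0.0]
```

Call:
play_rows(xyz=[[4,0,1.5],[8,0,3.5],[12,0,5.5],[16,0,8],[20,0,10],[24,0,12.5],[28,0,14.5],[32,0,17],[36,0,19],[40,0,21.5]], rot=[[0,0,0],[0,0,0],[0,0,0],[0,0,0],[0,0,0],[0,0,0],[0,0,0],[0,0,0],[0,0,0],[0,0,0]], grip=[1,1,1,1,1,1,1,1,1,1])

```text
time_s: 6.6
eef_pos: [0.628, -0.0062, 0.0394]
eef_rot: [0.023, 0.963, -0.09, 0.253]
wrist_force: [-5.9, 1.4, -3.4]
opening: 1.0
grasp_force: 3.0
```

```bash
python3 -c "
from h import *
now();psu();psu('scene');goal([14,0,41])"
```

```text
t 6.6 dock [ 2.3  0.7 39.4] F dock [-6.   0.3 -3.4] op 1.0 gf 3.0 zax [ 0.492  0.001 -0.871] yax [ 0.    -1.    -0.001] q [-0.2   0.38  1.97  0.03  0.28  1.53]
psu top [[23.6, -6.3], [23.4, 124.6], 0.5] [[11.0, 56.0], [13.0, -69.0], [36.0, -68.0], [35.0, 56.0]]
psu scene [[59.2, -6.2], [93.6, 124.1], 0.2] [[12.0, 56.0], [13.0, -68.0], [106.0, -68.0], [106.0, 56.0]]
goal [14, 0, 41] xyz [9.9, 0.6, 4.5] rot [-0.001, 0.008, -0.0]
```

Call:
play_rows(xyz=[[1.3,0,0.5],[2.6,0,1],[3.9,0,1.8],[5.2,0,2.5],[6.5,0,3.3],[7.8,0,4],[9,0,4.7],[10,0,5.3],[11,0,5.9],[12,0,6.5]], rot=[[0,0,0],[0,0,0],[0,0,0],[0,0,0],[0,0,0],[0,0,0],[0,0,0],[0,0,0],[0,0,0],[0,0,0]], grip=[1,1,1,1,1,1,1,1,1,1])

```text
time_s: 7.95
eef_pos: [0.6401, -0.0084, 0.0397]
eef_rot: [0.023, 0.963, -0.09, 0.252]
wrist_force: [-23.9, 3.0, 10.2]
opening: 1.005
grasp_force: 11.9
```

```bash
python3 -c "
from h import *
now();psu('scene')"
```

```text
t 7.95 dock [14.6  0.8 39.7] F dock [-24.1  -1.5  10.2] op 1.0 gf 11.9 zax [ 0.49   0.001 -0.872] yax [ 0.    -1.    -0.001] q [-0.2   0.39  1.94  0.03  0.3   1.53]
psu scene [[69.8, -6.4], [125.0, 92.0], 89.8] [[24.0, -69.0], [116.0, -69.0], [116.0, 56.0], [24.0, 56.0]]
```

Call:
play_rows(xyz=[[-15,0,-9],[-31,0,-18],[-47,0,-27],[-62,0,-36],[-78,0,-45],[-67,0,-64],[-56,0,-83],[-45,0,-102],[-34,0,-121],[-23,0,-140]], rot=[[0,0,0],[0,0,0],[0,0,0],[0,0,0],[0,0,0],[0,0,0],[0,0,0],[0,0,0],[0,0,0],[0,0,0]], grip=[1,1,1,1,1,1,1,1,1,1])

```text
time_s: 9.25
eef_pos: [0.5575, 0.0067, 0.1547]
eef_rot: [0.024, 0.961, -0.09, 0.259]
wrist_force: [-0.5, -0.4, 0.7]
opening: 0.998
grasp_force: 0.0
```

```bash
cat >> h.py <<'E'
def knob():
    from scipy.optimize import least_squares
    for n in ("top","scene"):
        c=vision.camera(n); w=cloud(c); rgb=c["color"].astype(int); d=(w-O)@D.as_matrix()*1000
        m=(rgb.max(-1)<75)&(d[...,2]>104)&(d[...,2]<130)&(np.hypot(d[...,0],d[...,1]-100)>100)&(np.hypot(d[...,0],d[...,1]-100)<180)&(d[...,0]<12); P=d[m]
        if len(P)<10: print(n,"knob few",len(P)); continue
        s=least_squares(lambda c:np.linalg.norm(P-c,axis=1)-14,np.append(P.mean(0)[:2],112),loss="soft_l1",f_scale=2)
        k=s.x; print(n,"knob",k.round(1),len(P),"r",np.hypot(k[0],k[1]-100).round(1),"theta",(np.arctan2(k[1]-100,k[0])%(2*np.pi)-np.radians(150)).round(3))
E
python3 -c "
from h import *
now();psu('scene');knob();goal([-150,140,190],35);"
```

```text
t 9.25 dock [-69.4   0.3 154.7] F dock [-0.4 -0.4  0.7] op 1.0 gf 0.0 zax [ 0.502  0.    -0.865] yax [-0. -1. -0.] q [-0.21 -0.01  2.12  0.02  0.51  1.54]
psu scene [[78.0, -6.1], [99.6, 124.2], 0.6] [[28.0, 55.0], [29.0, -69.0], [128.0, -68.0], [127.0, 56.0]]
top knob [-107.3  162.3  111.4] 67 r 124.1 theta -0.003
scene knob [-108.   162.   112.2] 61 r 124.5 theta 0.003
goal [-150, 140, 190] xyz [-52.7, -139.6, -71.2] rot [-0.0, 0.083, -0.0]
```

```bash
python3 -c "
from h import *
goal([-148,162,180],35);"
```

```text
goal [-148, 162, 180] xyz [-56.0, -161.6, -61.5] rot [-0.0, 0.083, -0.0]
```

Call:
play_rows(xyz=[[-10,-10,-20],[-20,-25,-40],[-30,-45,-55],[-40,-70,-61.5],[-50,-95,-61.5],[-56,-120,-61.5],[-56,-145,-61.5],[-56,-161.6,-61.5],[-56,-161.6,-61.5],[-56,-161.6,-61.5]], rot=[[0,0.01,0],[0,0.02,0],[0,0.03,0],[0,0.04,0],[0,0.05,0],[0,0.06,0],[0,0.07,0],[0,0.083,0],[0,0.083,0],[0,0.083,0]], grip=[1,1,1,1,1,1,1,1,1,1])

```text
time_s: 10.65
eef_pos: [0.5084, 0.1801, 0.1774]
eef_rot: [0.028, 0.951, -0.089, 0.296]
wrist_force: [0.2, 0.3, 0.1]
opening: 0.999
grasp_force: 0.0
```

```bash
python3 -c "
from h import *
now();goal([-107.6,162.2,115],35)"
```

```text
t 10.65 dock [-149.9  161.6  177.4] F dock [0.2 0.4 0.1] op 1.0 gf 0.0 zax [ 0.568 -0.    -0.823] yax [ 0. -1.  0.] q [ 0.26 -0.05  2.14 -0.48  0.55  2.36]
goal [-107.6, 162.2, 115] xyz [-0.6, -0.6, 75.3] rot [0.0, 0.007, 0.0]
```

Call:
play_rows(xyz=[[0,0,14],[0,0,28],[0,0,42],[-0.6,-0.6,56],[-0.6,-0.6,68],[-0.6,-0.6,75.3],[-0.6,-0.6,75.3],[-0.6,-0.6,75.3],[-0.6,-0.6,75.3],[-0.6,-0.6,75.3]], rot=[[0,0.007,0],[0,0.007,0],[0,0.007,0],[0,0.007,0],[0,0.007,0],[0,0.007,0],[0,0.007,0],[0,0.007,0],[0,0.007,0],[0,0.007,0]], grip=[1,1,1,1,1,1,0.5,0.2,0,0])

```text
time_s: 11.9
eef_pos: [0.5512, 0.1737, 0.117]
eef_rot: [0.027, 0.949, -0.089, 0.301]
wrist_force: [-1.2, 1.2, 1.8]
opening: 0.29
grasp_force: 58.7
```

Call:
play_rows(xyz=[[0,0,0],[0,0,0],[0,0,0],[0,0,0],[0,0,0],[0,0,0],[0,0,0],[0,0,0],[0,0,0],[0,0,0]], rot=[[0,0,0],[0,0,0],[0,0,0],[0,0,0],[0,0,0],[0,0,0],[0,0,0],[0,0,0],[0,0,0],[0,0,0]], grip=[0,0,0,0,0,0,0,0,0,0])

```text
time_s: 13.15
eef_pos: [0.5513, 0.1734, 0.1168]
eef_rot: [0.028, 0.949, -0.089, 0.301]
wrist_force: [0.1, 2.1, 5.7]
opening: 0.293
grasp_force: 58.9
```

```bash
cat >> h.py <<'E'
def arc(th,r=125,z=115,lean=35):
    """offsets in tool axes (mm) from the measured pose to knob positions at gate angles th"""
    o,rr=pose()
    for t in th:
        a=t+np.radians(150); p=np.array([r*np.cos(a),100+r*np.sin(a),z])
        d=D.apply(p/1000)+O-o["eef_pos"]; print(round(t,2),(rr.inv().apply(d)*1000).round(1).tolist())
E
python3 -c "
from h import *
now();knob();arc(np.linspace(.105,1.05,10))
c=vision.camera('scene');cv2.imwrite('pics/s2.png',cv2.resize(c['color'][150:280,200:350,::-1],(600,520),interpolation=cv2.INTER_CUBIC))"
```

```text
t 13.15 dock [-106.4  163.   116.8] F dock [-0.3  2.1  5.7] op 0.29 gf 58.9 zax [ 0.576  0.001 -0.817] yax [ 0.    -1.    -0.001] q [ 0.22  0.15  2.09 -0.62  0.4   2.49]
top knob [-106.   161.2  113.7] 99 r 122.4 theta -0.0
scene knob [-106.4  160.1  113.6] 80 r 122.2 theta 0.01
0.1 [-7.4, 12.1, -3.0]
0.21 [-11.2, 24.4, -5.7]
0.32 [-14.0, 37.1, -7.7]
0.42 [-15.6, 50.0, -8.9]
0.52 [-16.2, 63.1, -9.3]
0.63 [-15.6, 76.2, -8.9]
0.74 [-13.9, 89.2, -7.7]
0.84 [-11.1, 101.9, -5.7]
0.94 [-7.2, 114.1, -3.0]
1.05 [-2.3, 125.8, 0.4]
```

View pics/s2.png

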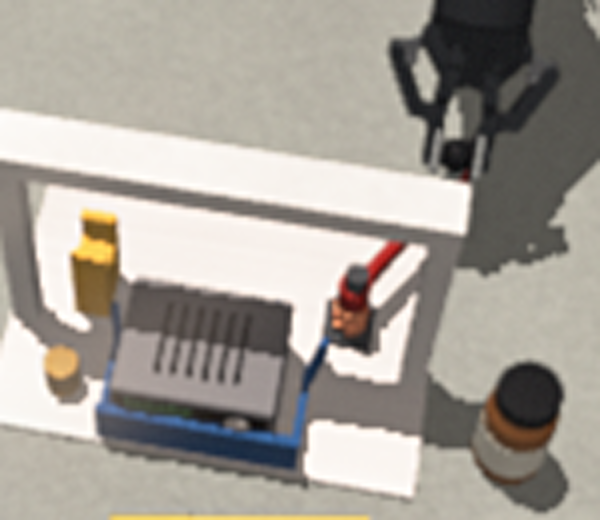

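The picture shows the knob between the pads at (455,155) and the supply home against the blue stop at (200,420). Next is the swing.

Call:
play_rows(xyz=[[-6.4,12,-4.5],[-10.2,24.4,-7.2],[-13,37.1,-9.2],[-14.6,50,-10.4],[-15.2,63.1,-10.8],[-14.6,76.2,-10.4],[-12.9,89.2,-9.2],[-10.1,101.9,-7.2],[-6.2,114.1,-4.5],[-1.3,125.8,-1.1]], rot=[[0,0,0],[0,0,0],[0,0,0],[0,0,0],[0,0,0],[0,0,0],[0,0,0],[0,0,0],[0,0,0],[0,0,0]], grip=[0,0,0,0,0,0,0,0,0,0])

```text
time_s: 14.55
eef_pos: [0.5257, 0.0495, 0.1167]
eef_rot: [0.028, 0.949, -0.089, 0.301]
wrist_force: [-0.2, 4.7, 5.0]
opening: 0.289
grasp_force: 59.8
```

```bash
python3 -c "
from h import *
now();knob();arc(np.linspace(1.15,2.05,10),124,117)"
```

```text
t 14.55 dock [-108.6   36.4  116.7] F dock [-1.1  4.6  5. ] op 0.29 gf 59.8 zax [ 0.576  0.001 -0.817] yax [-0.    -1.    -0.001] q [-0.1  -0.    2.25 -0.17  0.28  1.8 ]
top knob [-108.3   37.2  113.3] 91 r 125.2 theta 1.049
scene knob [-108.1   34.8  113. ] 69 r 126.2 theta 1.066
1.15 [6.6, 8.5, 4.3]
1.25 [13.0, 18.2, 8.8]
1.35 [20.1, 27.0, 13.8]
1.45 [27.9, 34.9, 19.3]
1.55 [36.3, 41.9, 25.2]
1.65 [45.3, 47.7, 31.5]
1.75 [54.6, 52.5, 38.1]
1.85 [64.3, 56.1, 44.9]
1.95 [74.3, 58.4, 51.9]
2.05 [84.3, 59.6, 59.0]
```

Call:
play_rows(xyz=[[6.6,8.5,4.3],[13,18.2,8.8],[20.1,27,13.8],[27.9,34.9,19.3],[36.3,41.9,25.2],[45.3,47.7,31.5],[54.6,52.5,38.1],[64.3,56.1,44.9],[74.3,58.4,51.9],[84.3,59.6,59]], rot=[[0,0,0],[0,0,0],[0,0,0],[0,0,0],[0,0,0],[0,0,0],[0,0,0],[0,0,0],[0,0,0],[0,0,0]], grip=[0,0,0,0,0,0,0,0,0,0])

```text
time_s: 15.9
eef_pos: [0.6152, -0.0283, 0.1166]
eef_rot: [0.028, 0.949, -0.089, 0.3]
wrist_force: [-6.5, 1.3, 11.2]
opening: 0.294
grasp_force: 60.4
```

```bash
python3 -c "
from h import *
now();knob();arc([2.05,2.09,2.12],124,117)"
```

```text
t 15.9 dock [ -6.2 -23.4 116.6] F dock [-6.7  0.1 11.2] op 0.29 gf 60.4 zax [ 0.575 -0.    -0.818] yax [-0.001 -1.    -0.   ] q [-0.26  0.17  2.06  0.14  0.3   1.38]
top knob [ -5.9 -24.8 112.2] 81 r 124.9 theta 2.047
scene knob [ -5.7 -24.2 112.4] 63 r 124.4 theta 2.049
2.05 [0.5, 0.4, -0.2]
2.09 [4.5, 0.5, 2.7]
2.12 [7.6, 0.4, 4.8]
```

Call:
play_rows(xyz=[[1,0.4,0.5],[2.2,0.4,1.2],[3.3,0.4,2],[4.5,0.4,2.6],[5.6,0.4,3.3],[6.6,0.4,4],[7.6,0.4,4.6],[7.6,0.4,4.6],[7.6,0.4,4.6],[7.6,0.4,4.6]], rot=[[0,0,0],[0,0,0],[0,0,0],[0,0,0],[0,0,0],[0,0,0],[0,0,0],[0,0,0],[0,0,0],[0,0,0]], grip=[0,0,0,0,0,0,0,0,0,0])

```text
time_s: 17.25
eef_pos: [0.623, -0.0301, 0.1167]
eef_rot: [0.028, 0.949, -0.089, 0.299]
wrist_force: [-6.7, 1.1, 10.0]
opening: 0.291
grasp_force: 60.3
```

```bash
python3 -c "
from h import *
now();knob();goal([3.5,-56,117],35)"
```

```text
t 17.25 dock [  1.8 -23.7 116.7] F dock [-6.8 -0.2 10. ] op 0.29 gf 60.3 zax [ 0.574 -0.    -0.819] yax [-0.001 -1.    -0.   ] q [-0.26  0.19  2.04  0.14  0.31  1.38]
top knob [  2.3 -25.  112.7] 86 r 125.1 theta 2.113
scene knob [  0.8 -23.4 113.3] 56 r 123.4 theta 2.101
goal [3.5, -56, 117] xyz [1.6, 32.4, 0.7] rot [0.0, -0.0, -0.001]
```

Call:
play_rows(xyz=[[1.5,0,0.8],[1.6,4,0.8],[1.6,8,0.8],[1.7,12,0.8],[1.7,16,0.8],[1.7,20,0.8],[1.8,24,0.8],[1.8,27,0.8],[1.8,29,0.8],[1.8,30,0.8]], rot=[[0,0,0],[0,0,0],[0,0,0],[0,0,0],[0,0,0],[0,0,0],[0,0,0],[0,0,0],[0,0,0],[0,0,0]], grip=[0,0,0,0,0,0,0,0,0,0])

```text
time_s: 18.6
eef_pos: [0.6191, -0.0595, 0.1167]
eef_rot: [0.028, 0.95, -0.089, 0.299]
wrist_force: [-5.0, 2.3, 6.6]
opening: 0.29
grasp_force: 60.2
```

```bash
python3 -c "
from h import *
now();knob();psu('scene')"
```

```text
t 18.6 dock [  3.4 -53.3 116.7] F dock [-5.4  1.4  6.6] op 0.29 gf 60.2 zax [ 0.573  0.001 -0.819] yax [-0.    -1.    -0.001] q [-0.33  0.18  2.04  0.26  0.32  1.21]
top knob [  3.3 -54.1 112.1] 71 r 154.2 theta 2.116
scene knob [  3.1 -54.3 112.1] 40 r 154.3 theta 2.114
psu scene [[70.3, -6.1], [124.6, 92.3], 89.0] [[23.0, -68.0], [115.0, -69.0], [118.0, 55.0], [25.0, 57.0]]
```

Call:
play_rows(xyz=[[0,0.6,0],[0,1.2,0],[0,1.8,0],[0,2.4,0],[0,3,0],[0,3.5,0],[0,4,0],[0,4,0],[0,4,0],[0,4,0]], rot=[[0,0,0],[0,0,0],[0,0,0],[0,0,0],[0,0,0],[0,0,0],[0,0,0],[0,0,0],[0,0,0],[0,0,0]], grip=[0,0,0,0,0,0,0,0,0,0])

```text
time_s: 20.0
eef_pos: [0.6182, -0.0616, 0.1165]
eef_rot: [0.027, 0.95, -0.089, 0.299]
wrist_force: [-3.4, 10.5, 8.2]
opening: 0.292
grasp_force: 60.3
```

```bash
python3 -c "
from h import *
now();knob()"
```

```text
t 20.0 dock [  3.  -55.5 116.5] F dock [-5.3  9.7  8.2] op 0.29 gf 60.3 zax [ 0.572  0.003 -0.82 ] yax [ 0.001 -1.    -0.002] q [-0.33  0.18  2.05  0.28  0.32  1.19]
top knob [  3.5 -56.5 112.5] 76 r 156.5 theta 2.117
scene knob [  2.  -55.4 113.3] 46 r 155.4 theta 2.107
```

Call:
play_rows(xyz=[[-1,-0.5,-0.6],[-2,-1,-1.2],[-3,-1,-1.8],[-3,-1,-1.8],[-3,-1,-1.8],[-3,-1,-1.8],[-3,-1,-1.8],[-3,-1,-1.8],[-3,-1,-1.8],[-3,-1,-1.8]], rot=[[0,0,0],[0,0,0],[0,0,0],[0,0,0],[0,0,0],[0,0,0],[0,0,0],[0,0,0],[0,0,0],[0,0,0]], grip=[0,0,0,0,0.1,0.3,0.4,0.5,0.55,0.55])

```text
time_s: 21.35
eef_pos: [0.6164, -0.0622, 0.1168]
eef_rot: [0.028, 0.949, -0.089, 0.3]
wrist_force: [0.1, 0.8, 0.4]
opening: 0.548
grasp_force: 0.0
```

```bash
python3 -c "
from h import *
now();knob()"
```

```text
t 21.35 dock [  1.3 -56.4 116.8] F dock [-0.1  0.8  0.4] op 0.55 gf 0.0 zax [ 0.575  0.    -0.818] yax [-0. -1. -0.] q [-0.33  0.18  2.05  0.27  0.32  1.19]
top knob [ -2.2 -55.4 112.1] 73 r 155.4 theta 2.081
scene knob [  6.5 -42.2 123.1] 57 r 142.4 theta 2.14
```

Call:
play_rows(xyz=[[0,0,-8],[0,0,-20],[0,0,-35],[0,0,-50],[0,0,-65],[0,0,-80],[0,0,-95],[0,0,-110],[-10,0,-120],[-20,0,-120]], rot=[[0,0,0],[0,0,0],[0,0,0],[0,0,0],[0,0,0],[0,0,0],[0,0,0],[0,0,0],[0,0,0],[0,0,0]], grip=[0.55,0.55,0.55,0.55,0.55,0.55,0.55,0.55,0.55,0.55])

```text
time_s: 22.7
eef_pos: [0.5325, -0.0461, 0.205]
eef_rot: [0.028, 0.949, -0.089, 0.302]
wrist_force: [0.1, 0.3, 0.6]
opening: 0.554
grasp_force: 0.0
```

```bash
python3 -c "
from h import *
now();knob();psu('scene')
c=vision.camera('scene');cv2.imwrite('pics/s3.png',cv2.resize(c['color'][150:280,180:340,::-1],(640,520),interpolation=cv2.INTER_CUBIC))"
```

```text
t 22.7 dock [-84.1 -56.2 205. ] F dock [0.1 0.3 0.6] op 0.55 gf 0.0 zax [ 0.577 -0.    -0.817] yax [ 0. -1.  0.] q [-0.37 -0.2   2.21  0.2   0.54  1.25]
top knob [ -2.3 -56.1 111.5] 61 r 156.2 theta 2.08
scene knob [ -3.6 -56.2 112.1] 48 r 156.2 theta 2.072
psu scene [[77.5, -6.1], [97.8, 124.2], 0.3] [[28.0, 56.0], [29.0, -68.0], [127.0, -68.0], [126.0, 56.0]]
```

View pics/s3.png

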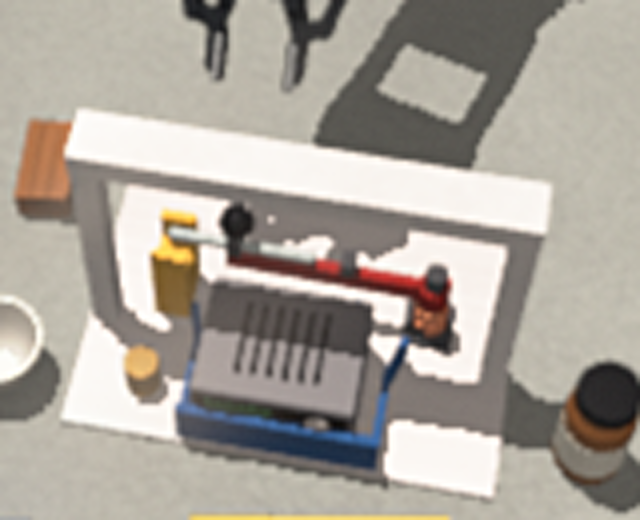

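The picture shows the gate shut with the bolt in the keeper at (178,232), the knob at (237,220), the supply against the stop at (285,430), and the bystanders in place.

```bash
python3 -c "
from bench import ctrl; print(ctrl.hand_in())"
```

```text
the job is handed in; nothing more can be done
None
```

The job is handed in, with no verdict returned: the supply sits square against the blue end stop, and the gate held itself at about 2.08 rad after release with the bolt thrown about 36 mm into the keeper. It took about 23 s, and nothing else looked disturbed.

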